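Swap the filling funnel for the keyed vent stopper on a reaction jar

ROBOT

A 6-joint arm with a two-finger parallel gripper is mounted at the origin on a cart in front of the work surface, level with it; the furniture and walls round the work are solid. World frame = base frame: x ahead of the robot, y to its left, z up, the work surface at z = 0. Lengths are in mm, angles in rad, forces in N, time in s.
With the tool pointing down it reaches from about 300 to 775 mm from the base axis. Payload 14.6 kg.
Tool frame: the origin (TCP) lies midway between the tips of the shut fingers; the grasp point (between the pads) lies behind it (manip.grip_depth is the z of the grasp point in the tool frame, in mm); z points along the fingers, y is the line along which they close (so a half turn about z gives the same grasp; the last joint's range is limited). The gripper opens to 94 mm and grips with 3 to 60 N. Pads are 16 mm wide; open, the fingers measure 119 mm over their backs; the gripper's body (75 mm by 177 mm) begins 78 mm behind the grasp point.
Start: joints at [-1.278, 0.3, 1.521, -0, 1.321, -0.067], TCP at [193.64, -514.774, 205.446] pointing down, gripper open.
Joint ranges: [-3.03, 3.03], [-0.79, 2.21], [0.23, 2.52], [-1.04, 4.18], [0, 3.07], [-2.55, 2.55]. Speed limits (rad/s): [2.22, 2.22, 2.57, 3.14, 3.14, 3.14].

INTERFACE

Orientations are given as [roll, pitch, yaw] about the fixed x, y, z axes, in that order (R = Rz(yaw) Ry(pitch) Rx(roll)).
In Python, from cell import manip gives the robot as it stands.
- The arm moves only by the shell command python3 nudge.py [OPENING] [FORCE], which reads ROWS from standard input. ROWS is a JSON object whose key "moves" holds a list of rows, 1 to 5 of them, each of 6 numbers: dx, dy, dz in cm, then a rotation vector rx, ry, rz in units of 0.05 rad; each row is the pose to reach, as a shift and turn from the pose commanded when the command began, along the tool's axes at that moment; what a row does not reach only later rows make up. A row lasts 1/10 s, in which the tool goes at most 50 mm and 0.15 rad, less where a joint would pass 70% of its speed; a pose out of reach is approached as far as the arm can. OPENING is the finger opening in mm, set as the command begins (- or left out keeps the last). The fingers move at their own pace and stop on an object; FORCE is the grip in N (left out, the last holds). Time passes only in rows, so rows that do not move let the fingers close. It prints the time, the measured TCP pose, the force, the opening and the grip force at its end. Input that does not fit is refused with a message, and nothing moves.
- manip.read_state(): the state, without advancing time (a new reading comes with each control period).
- manip.camera(name): name is "scene" or "side" or "wrist"; returns (picture, depth): 480x640x3 uint8, red, green, blue; 480x640 float32, mm along the optical axis (not along the pixel's ray), 0 where there is no reading.
- manip.camera_info(name): a dict with "K" (3x3 intrinsics, pixels), "rvec" (rotation vector, rad) and "tvec" (3), from world to camera coordinates, as OpenCV has them; the wrist camera has in their place "mount" (4x4, takes a point from camera to tool coordinates, whose origin is the TCP and whose axes are the flange's). Camera axes: x right, y down, z forward; pixel columns grow to the right and rows downward; lengths in mm; the calibration is good to about 2 mm. A picture is of the moment at which its call begins: read the wrist's pose just before it. camera_info takes no time and is no camera call.
- manip.sign_off(): hands the job in; it is judged then, once.
The state is a dict: "clock": time; "joints": joint angles; "qd": joint speeds; "effort": joint torques, N m; "eef_pos": TCP position; "eef_rot": TCP orientation; "wrist_force": force on the tool from outside, world axes, zero at the start; "moment": the same for the moment, N m; "finger_gap": finger opening in mm; "finger_force": force on a finger pad.
Only numpy, scipy, OpenCV 4.12 (cv2) and the standard library are available. Lean on these libraries where they do the work, as an engineer would, in place of code of your own. Each camera call takes 0.05 s, during which the arm holds its last target. There are 200 camera calls.

TASK

The reaction jar no longer needs its filling funnel: lift the steel funnel out of the neck and stand it upright in the free place of the grey rack, then take the blue vent stopper from the rack and close the jar with it, turned so that its locating lug drops into the notch of the blue neck collar and the flange sits flush on the neck. Let go of everything, do not force the glass, and leave the other bottles and glassware where they are.

Things in the scene. Friction and masses are not known exactly. Their poses are not given: they have to be found in the camera images.
- jar: Clear glass reaction jar, 100 mm diameter, in a dark steel clamp ring (128 mm diameter, three black thumb screws out to 78 mm from the axis) fixed to the table. Origin on the axis at table height, z up. A blue plastic collar, 72 mm across, surrounds its open neck, 150 mm above the table; the collar's one notch lies in the jar's own +x direction.
- neck (a point): Centre of the neck mouth, level with the glass rim and collar top, 150 mm above the table. z up; x points from the axis to the collar's notch. Bore tapers from 46.6 mm diameter at the mouth to 39.4 mm 36 mm lower. Collar rim: radius 28.5 to 36 mm, notch about 17 mm wide, 12 mm deep. Two small clamp ears stand out on the side oppopoint the notch.
- rack: Grey plastic rack, 100 mm (own x) by 215 mm (own y), fixed to the table. Origin at table height under its middle. On top two white raised sockets, 110 mm apart: rings of 57 mm outer, 46 mm inner diameter, 12 mm proud of the plate, tops 75 mm above the table. The one at own +y is free, the one at own -y holds the stopper at the start.
- free_place (a point): Centre of the top of the rack's free socket (where the funnel goes), 75 mm above the table; z up. A jointed part stands in it with its shoulder on the ring top; any yaw fits.
- stopper_place (a point): Centre of the top of the rack's other socket, in which the stopper hangs at the start; 75 mm above the table. Behind the work stands a row of fixed tanks, 165 mm high with motors up to 250 mm, their fronts at world x = 0.575 m: carry things in front of them.
- funnel: Steel funnel, 90 mm tall, 0.14 kg, standing in the jar's neck at the start. Origin on its axis at the underside of its 54 mm shoulder, which rests on neck or socket; z up. Below: joint tapering from 44 to 33 mm diameter over 36 mm, 1.3 mm clearance all round. Above: cone, then an upright rim band, 60 mm outer diameter, 32 to 54 mm above the origin: grip across its outside from above. Any yaw.
- stopper: Blue vent stopper, 0.15 kg, hanging upright in the rack at the start. Origin on its axis at the underside of its flange (71 mm diameter, 6 mm thick), z up. Below: white plug tapering from 44 to 33 mm diameter over 36 mm, 1.3 mm clearance all round in the neck. Above: block 42 mm (own x) by 26 mm (own y), 6 to 43 mm above the origin: pinch along own y from above. Seated, its origin is at neck.
- wash_bottle: White wash bottle with a red cap, 200 mm tall, loose bystander at the right; origin under its base.
- green_flask: Conical flask with green contents and white stopper, 117 mm tall, loose bystander at the right; origin under its base.
- spare_beaker: Glass beaker, 71 mm diameter, 90 mm tall, loose bystander at the right; origin under its base.
- red_dropper: Amber dropper bottle with red top, 33 mm diameter, 99 mm tall, loose bystander between jar and rack towards the tanks; origin under its base.
- lug (a point): Lower end of the stopper's locating lug: 34 mm from the axis in the stopper's own +x, 9 mm below the flange underside; 9 mm wide, 6.5 mm thick radially. A steel hose barb points out right above it (to 56 mm from the axis, 20 mm above the flange underside). About 3 mm play each side in the collar's notch (6 degrees); turned otherwise it rides on the collar and the stopper stays high and tilted.

How it is judged (in metres and radians):
On the way, in this order (a step that is already met when the one before it is completed fails the run):
1. the funnel stands upright in the rack's free socket, let go (horizontal distance between funnel and free_place below 0.005 m and z of funnel in the frame of free_place below 0.003 m and angle between funnel's own z axis and vertical below 0.06 rad and contact force between the fingers and funnel below 0.1 N), for 0.2 s.
2. the stopper sits fully in the jar's neck, lug in the notch (horizontal distance between stopper and neck below 0.004 m and z of stopper in the frame of neck below 0.0025 m and angle between stopper's own z axis and vertical below 0.05 rad), for 0.2 s.
At the end, for the whole second after the job is handed in: The stopper is in the jar's neck, centred within 4 mm, its flange within 2.5 mm of the neck mouth and level within 3 degrees, which needs the lug in the notch; the funnel stands upright in the rack's free socket, centred within 5 mm and down within 3 mm; both let go and at rest (all of step 2 and z of stopper in the frame of neck above -0.003 m and angle between the x axis of stopper and the x axis of neck, either way round below 0.2 rad and linear speed of each of stopper, funnel below 0.02 m/s and horizontal distance between funnel and free_place below 0.005 m and z of funnel in the frame of free_place between -0.003 and 0.003 m and angle between funnel's own z axis and vertical below 0.06 rad); the robot touches nothing.
It fails at once if the glass jar is pressed or struck with more than 50 N (contact force between jar and anything else above 50 N).
It fails at once if a bystander bottle, flask or beaker is shifted more than 30 mm (distance of any of wash_bottle, green_flask, spare_beaker, red_dropper from where it was at the start of the episode above 0.03 m).
It also fails if it takes over 72 s, if anything falls off the work surface, if the arm or the gripper's body presses on something with over 40 N, if the wrist force passes 120 N, or if a joint passes its speed limit or range.

## Working session

There is one attempt and no reset: what is moved stays moved. The work goes in short steps, Python scripts to look and compute and a shell command to move; the robot and the scene stay as the last step left them, time stands still between calls to the robot, and variables do not carry over. Pictures are saved under pics/ and viewed, at most 10 in all, crops included, and the job is handed in when it is done.

```bash
ls; mkdir -p pics
cat > h.py <<'E'
import numpy as np, cv2
from cell import manip
from scipy.spatial.transform import Rotation as R
def snap(n):
    s=manip.read_state(); im,d=manip.camera(n); return s,im,d
def save(n,im): cv2.imwrite('pics/'+n,im[:,:,::-1])
def campose(n,s):
    i=manip.camera_info(n); K=np.array(i['K'])
    if 'mount' in i:
        T=np.eye(4); T[:3,:3]=R.from_euler('xyz',s['eef_rot']).as_matrix(); T[:3,3]=s['eef_pos']
        M=T@np.array(i['mount']); return K,M[:3,:3],M[:3,3]
    Rm=R.from_rotvec(np.ravel(i['rvec'])).as_matrix(); return K,Rm.T,-Rm.T@np.ravel(i['tvec'])
def ray(n,s,uv):
    K,Rc,c=campose(n,s); uv=np.atleast_2d(uv).astype(float)
    d=np.c_[uv,np.ones(len(uv))]@np.linalg.inv(K).T@Rc.T; return c,d
def onplane(n,s,uv,z):
    c,d=ray(n,s,uv); return c+d*((z-c[2])/d[:,2])[:,None]
def cloud(n,s,dep):
    v,u=np.mgrid[:480,:640]; c,d=ray(n,s,np.c_[u.ravel(),v.ravel()])
    return (c+d*dep.ravel()[:,None]).reshape(480,640,3)
E
python3 - <<'E'
from h import *
print(manip.read_state(), manip.grip_depth)
for n in ('scene','side','wrist'):
    s,im,d=snap(n); save(n+'0.png',im); K,Rc,c=campose(n,s); print(n,c.round(),Rc.round(2).tolist(),(d>0).mean())
    np.savez(n+'0.npz',im=im,d=d)
a=cv2.imread('pics/scene0.png');b=cv2.imread('pics/side0.png')
E
```

```text
cell.py
nudge.py
pics
{'clock': 0.0, 'joints': array([-1.27757757e+00,  3.00475444e-01,  1.52158728e+00, -3.06372758e-05,
        1.32069609e+00, -6.66033462e-02]), 'qd': array([ 4.74634541e-04,  7.96876899e-04,  1.01418920e-03,  3.01600966e-04,
       -1.86198515e-03,  9.10963346e-05]), 'effort': array([-1.22246729e-03, -5.31799150e+01, -3.52727330e+01,  7.07541802e-02,
        2.44479912e-02, -3.73739942e-05]), 'eef_pos': array([ 193.57039213, -514.5276565 ,  204.88132381]), 'eef_rot': array([-3.14042710e+00, -4.80036912e-05,  3.59829680e-01]), 'wrist_force': array([ 0.71709252, -0.39501358, -0.44195632]), 'moment': array([ 0.0146874 , -0.01558042,  0.00055867]), 'finger_force': 0.0, 'finger_gap': 93.90192089242004} -18.8
scene [ 69. 706. 726.] [[-0.91, -0.24, 0.35], [-0.42, 0.47, -0.78], [0.02, -0.85, -0.53]] 0.9960221354166666
side [ 555. 1254.  764.] [[-1.0, 0.03, -0.04], [0.05, 0.41, -0.91], [-0.01, -0.91, -0.41]] 0.9959993489583333
wrist [ 271. -485.  384.] [[0.35, -0.9, -0.27], [-0.94, -0.34, -0.1], [-0.0, 0.28, -0.96]] 0.9960286458333333
```

View pics/scene0.png

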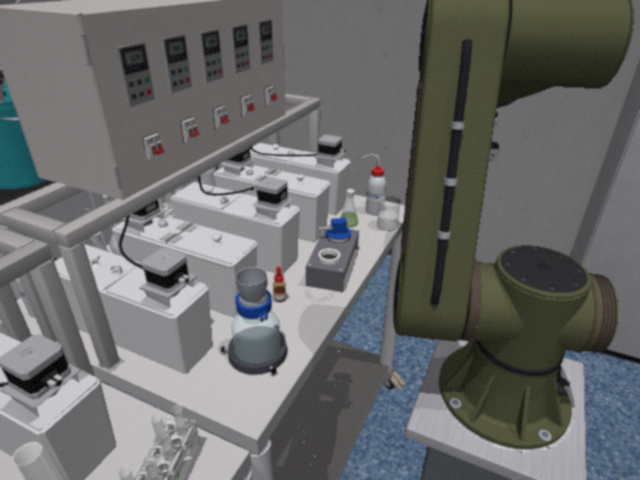

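View pics/side0.png

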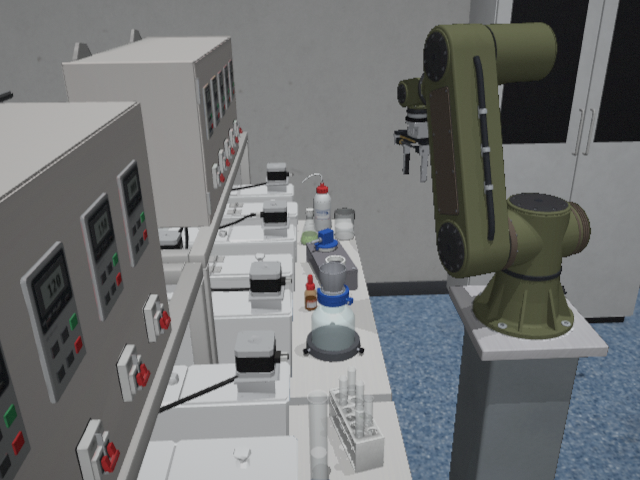

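The scene view shows the funnel at (252,283), blue collar (254,305), free socket (330,256), stopper (339,228) and dropper (280,285). The side view shows the funnel at (333,275), collar (333,297) and stopper (326,240). Next I take coarse positions from masks and depth.

Run:
```python
from h import *
for n in ('scene','side'):
    f=np.load(n+'0.npz'); im,d=f['im'],f['d']; s=manip.read_state(); P=cloud(n,s,d)
    hsv=cv2.cvtColor(im,cv2.COLOR_RGB2HSV)
    m=cv2.inRange(hsv,(108,150,60),(128,255,255)); k,l,st,ce=cv2.connectedComponentsWithStats(m)
    for i in range(1,k):
        if st[i,4]>60:
            p=P[l==i]; print(n,'blue',ce[i].round(1),st[i],np.median(p,0).round(),p.min(0).round(),p.max(0).round())
    g=(np.abs(P[...,2]-75)<5)&(P[...,0]>350)&(P[...,0]<570)&(P[...,1]>-300)&(P[...,1]<300)&(im.min(2)>150)
    p=P[g];print('sock',len(p),(p.min(0)).round(),p.max(0).round(),p.mean(0).round())
    g=(P[...,2]>188)&(P[...,2]<212)&(P[...,0]>350)&(P[...,0]<560)&(P[...,1]>-100)&(P[...,1]<330)
    p=P[g];print('funnel',len(p),(p.min(0)).round(),p.max(0).round(),p.mean(0).round())
```

```text
scene blue [338.7 229.1] [326 218  25  21 341] [ 479. -292.   89.] [  69. -330.   74.] [516. 706. 726.]
scene blue [253.7 308.9] [236 292  35  27 380] [469. 145. 142.] [ 69.  91. 126.] [522. 706. 726.]
sock 112 [ 437. -225.   70.] [531. 160.  79.] [ 470. -148.   73.]
funnel 399 [459.  87. 188.] [520. 149. 204.] [489. 119. 196.]
side blue [326.2 239.3] [315 229  23  21 277] [ 486. -288.   90.] [ 454. -593.   -1.] [ 519. -260.  118.]
side blue [334.2 298.6] [318 285  35  22 363] [490. 150. 140.] [449. 102. 124.] [ 555. 1254.  764.]
sock 108 [ 442. -219.   70.] [541. 162.  80.] [487.   2.  75.]
funnel 323 [463.  90. 188.] [521. 154. 204.] [492. 122. 196.]
```
Funnel ~ (490,119). Free socket ~(470,-190)?; stopper ~ (485,-297). Rack distance 110: from (~465,-185) to (485,-295). ok.

Units first: shifts go in cm and turns go in units of 0.05 rad. So -125 mm is -12.5, -45 mm is -4.5, 0.36 rad is 7.2.

```bash
echo '{"moves": [[0, 0, -4.5, 0, 0, 0], [3, -1, -8.5, 0, 0, 2], [7, -2.8, -10.5, 0, 0, 4], [11.2, -4.5, -12, 0, 0, 6], [15.5, -6.2, -12.5, 0, 0, 7.2]]}' | python3 nudge.py 94
```

Run:
```python
from h import *
s=manip.read_state(); print(s['eef_pos'],s['eef_rot'],s['clock'])
```

```text
clock: 0.65
eef_pos: [317.9, -401.1, 332.1]
eef_rot: [3.14, -0.001, -0.005]
wrist_force: [0.8, -0.2, -0.5]
finger_gap: 93.7
finger_force: 0.0
[ 317.88408225 -401.1099151   332.08711279] [ 3.13975009e+00 -1.27558386e-03 -4.80466869e-03] 0.65
```

Yaw is now 0: tool x = world x, tool y = −world y, tool z = down.

In the tool's units: 180 mm is 18, -165 mm is -16.5.

```bash
echo '{"moves": [[4, -3, 0, 0, 0, 0], [8, -6, 0, 0, 0, 0], [12, -9, 0, 0, 0, 0], [16, -12.5, 0, 0, 0, 0], [18, -16.5, 0, 0, 0, 0]]}' | python3 nudge.py; echo '{"moves": [[0, 0, 0, 0, 0, 0], [0, 0, 0, 0, 0, 0]]}' | python3 nudge.py
python3 - <<'E'
from h import *
s,im,d=snap('wrist'); save('w1.png',im); np.savez('w1.npz',im=im,d=d,pos=s['eef_pos'],rot=s['eef_rot'])
E
```

```text
clock: 1.15
eef_pos: [498.6, -235.8, 329.4]
eef_rot: [-3.141, 0.001, -0.0]
wrist_force: [-0.2, -0.4, -0.3]
finger_gap: 94.0
finger_force: 0.0
clock: 1.35
eef_pos: [497.2, -236.6, 330.2]
eef_rot: [-3.141, 0.001, 0.002]
wrist_force: [-0.0, -0.6, 0.2]
finger_gap: 93.8
finger_force: 0.0
```

View pics/w1.png

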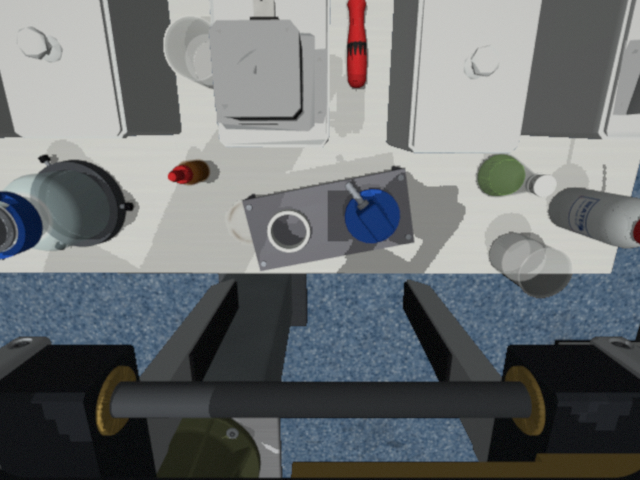

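The wrist view shows the free socket ring centred at (289,231), the stopper flange at (372,216) with its barb pointing up-left to (351,185), the dropper at (188,172) and the jar at the left edge.

```bash
cat >> h.py <<'E'
def load(f):
    f=np.load(f); return dict(eef_pos=f['pos'],eef_rot=f['rot']),f['im'],f['d']
def fitc(p):
    A=np.c_[2*p[:,:2],np.ones(len(p))]; x=np.linalg.lstsq(A,(p[:,:2]**2).sum(1),rcond=None)[0]
    r=np.sqrt(x[2]+x[0]**2+x[1]**2); return x[:2].round(1),r.round(1)
def rack(f):
    s,im,d=load(f); P=cloud('wrist',s,d); hsv=cv2.cvtColor(im,cv2.COLOR_RGB2HSV)
    m=cv2.inRange(hsv,(108,130,40),(128,255,255))&((P[...,1]<-240)&(P[...,1]>-350)).astype(np.uint8)*255
    p=P[m>0]; print('stopper z levels',np.percentile(p[:,2],[5,25,50,75,95,99]).round(1))
    fl=(m>0)&(abs(P[...,2]-81)<4); top=(m>0)&(P[...,2]>112)
    cs,_=cv2.findContours(m,0,1); c=max(cs,key=cv2.contourArea)[:,0]; q=onplane('wrist',s,c,81.)
    print('outline fit z81',fitc(q))
    c0=np.array(fitc(q)[0]); q=q[abs(np.hypot(*(q[:,:2]-c0).T)-35.5)<2.5]; print('  trimmed',fitc(q),len(q))
    pt=P[top]; print('block top',pt[:,:2].mean(0).round(1),np.median(pt[:,2]).round(1))
    v,u=np.nonzero(top); rr=cv2.minAreaRect(onplane('wrist',s,np.c_[u,v],np.median(pt[:,2]))[:,:2].astype(np.float32)); print('rect',rr)
    g=(hsv[...,1]<70)&(np.hypot(P[...,0]-c0[0],P[...,1]-c0[1])<58)&(np.hypot(P[...,0]-c0[0],P[...,1]-c0[1])>30)&(P[...,2]>88)&(P[...,2]<106)
    b=P[g]; 
    if len(b): print('barb',len(b),b.mean(0).round(1),'yaw',np.arctan2(*(b.mean(0)[:2]-c0)[::-1]))
    w=((hsv[...,1]<60)&(hsv[...,2]>185)&(P[...,2]>66)&(P[...,2]<84)&(P[...,1]<-140)&(P[...,1]>-230)&(P[...,0]<520)&(P[...,0]>420)).astype(np.uint8)
    k,l,st,ce=cv2.connectedComponentsWithStats(w); i=1+np.argmax(st[1:,4]); w=(l==i).astype(np.uint8)
    cs,hh=cv2.findContours(w,cv2.RETR_CCOMP,1)
    for c in cs:
        if len(c)>20: print('sock',len(c),fitc(onplane('wrist',s,c[:,0],75.)),np.median(P[l==i][:,2]).round(1),cv2.fitEllipse(c)[0])
E
python3 -c "
from h import *
rack('w1.npz')"
echo '{"moves": [[1, -4.5, 0, 0, 0, 0], [2, -9, 0, 0, 0, 0], [2, -14, 0, 0, 0, 0], [2, -19, 0, 0, 0, 0], [2, -24, 0, 0, 0, 0]]}' | python3 nudge.py; echo '{"moves": [[0, -5, 0, 0, 0, 0], [0, -10, 0, 0, 0, 0], [0, -11.5, 0, 0, 0, 0], [0, -11.5, 0, 0, 0, 0], [0, -11.5, 0, 0, 0, 0]]}' | python3 nudge.py
python3 - <<'E'
from h import *
s,im,d=snap('wrist'); save('w2.png',im); np.savez('w2.npz',im=im,d=d,pos=s['eef_pos'],rot=s['eef_rot'])
E
```

```text
stopper z levels [ 79.5  80.5  81.4 117.  118.4 119.2]
outline fit z81 (array([ 488.2, -303. ]), np.float64(32.8))
  trimmed (array([ 489.4, -301.9]), np.float64(34.5)) 123
block top [ 490.5 -301.9] 117.6
rect ((490.4056091308594, -301.91986083984375), (42.36250305175781, 25.754093170166016), 38.28761291503906)
barb 162 [ 523.3 -275.7   97.9] yaw 0.6610762970581512
sock 114 (array([ 467.6, -194.2]), np.float64(26.5)) 74.6 (288.0296936035156, 231.268310546875)
sock 105 (array([ 467.5, -194.3]), np.float64(24.7)) 74.6 (288.0702819824219, 231.36447143554688)
clock: 1.9
eef_pos: [516.5, 3.1, 330.6]
eef_rot: [3.141, -0.0, -0.003]
wrist_force: [1.0, -0.5, -0.3]
finger_gap: 94.3
finger_force: 0.0
clock: 2.4
eef_pos: [517.2, 116.2, 330.4]
eef_rot: [3.141, 0.0, -0.002]
wrist_force: [0.2, 1.0, -0.3]
finger_gap: 93.8
finger_force: 0.0
```

View pics/w2.png

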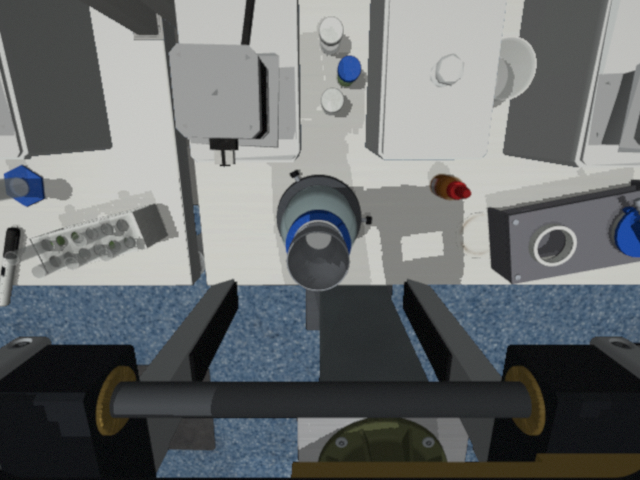

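This view shows the funnel rim at (318,262) over the blue collar (318,233). The stopper (490,-302, yaw 0.668) and free socket (467.5,-194.3) are 110 mm apart, as they should be. Next I measure the funnel.

```bash
python3 - <<'E'
from h import *
s,im,d=load('w2.npz'); P=cloud('wrist',s,d); hsv=cv2.cvtColor(im,cv2.COLOR_RGB2HSV)
for u,v in [(318,235),(318,245),(318,262),(318,287),(290,262),(347,262),(318,275)]: print((u,v),P[v,u].round(1),hsv[v,u])
m=((P[...,2]>150)&(P[...,2]<212)&(np.hypot(P[...,0]-490,P[...,1]-119)<55)&(hsv[...,1]<90)).astype(np.uint8)
print('z top pct',np.percentile(P[m>0][:,2],[50,90,97,99]))
t=P[(m>0)&(P[...,2]>198)]; print('rim pts',len(t),t.min(0).round(1),t.max(0).round(1),fitc(t))
tt=(m>0)&(P[...,2]>196); v,u=np.nonzero(tt); h=cv2.convexHull(np.c_[u,v].astype(np.int32))[:,0]; print('hull fit',fitc(onplane('wrist',s,h,204.)))
b=cv2.inRange(hsv,(108,110,30),(128,255,255)); g=(b>0)&(P[...,2]>120)&(P[...,2]<160)&(np.hypot(P[...,0]-490,P[...,1]-119)<60); p=P[g]
print('collar z',np.percentile(p[:,2],[5,50,95]).round(1)); v,u=np.nonzero(g&(P[...,2]>145)); h=cv2.convexHull(np.c_[u,v].astype(np.int32))[:,0]; q=onplane('wrist',s,h,150.); print(q.round(0)[:, :2].tolist(),fitc(q))
E
python3 - <<'E'
import cv2
a=cv2.imread('pics/w2.png')[170:300,260:380]; cv2.imwrite('pics/w2c.png',cv2.resize(a,None,fx=4.6,fy=4.6,interpolation=cv2.INTER_CUBIC))
E
```

```text
(318, 235) [490.7 119.2 103.2] [ 75   4 133]
(318, 245) [477.9 119.3 103. ] [ 60   2 132]
(318, 262) [472.6 119.  151. ] [105  22  70]
(318, 287) [463.8 118.8 199.2] [108  19  66]
(290, 262) [487.1 146.2 191.8] [98 17 59]
(347, 262) [488.8  90.7 196.9] [100  13  58]
(318, 275) [466.5 118.9 174.4] [102  16  79]
z top pct [179.75205796 203.06394411 204.14629962 204.76881646]
rim pts 517 [462.   89.2 198.1] [522.6 148.1 205.7] (array([492.7, 118.7]), np.float64(29.1))
hull fit (array([493.3, 118.6]), np.float64(30.3))
collar z [136.9 149.3 150.8]
[[490.0, 84.0], [485.0, 85.0], [485.0, 153.0], [486.0, 154.0], [500.0, 154.0], [504.0, 153.0], [513.0, 148.0], [517.0, 146.0], [521.0, 141.0], [523.0, 138.0], [526.0, 132.0], [529.0, 125.0], [529.0, 114.0], [527.0, 109.0], [517.0, 92.0], [515.0, 91.0], [507.0, 86.0], [503.0, 85.0], [499.0, 84.0]] (array([493.6, 119. ]), np.float64(35.3))
```

View pics/w2c.png

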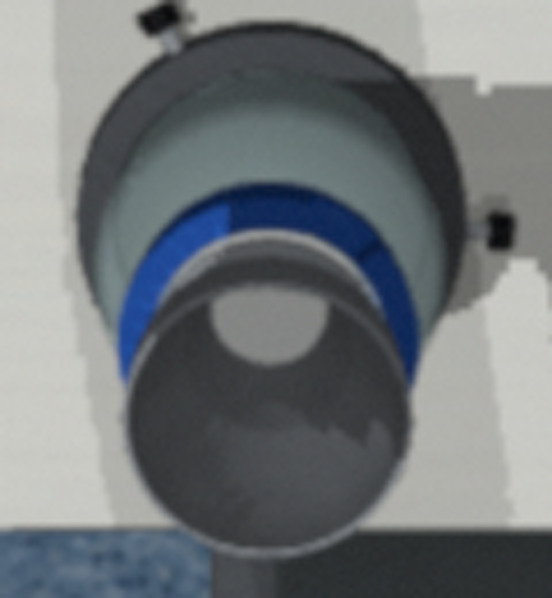

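In the tool's units: -24 mm is -2.4, -2.5 mm is -0.25.

```bash
echo '{"moves": [[-2.4, -0.25, 3, 0, 0, 0], [-2.4, -0.25, 7, 0, 0, 0], [-2.4, -0.25, 11, 0, 0, 0], [-2.4, -0.25, 14, 0, 0, 0], [-2.4, -0.25, 15.5, 0, 0, 0]]}' | python3 nudge.py ; echo '{"moves": [[0, 0, 0, 0, 0, 0], [0, 0, 0, 0, 0, 0], [0, 0, 0, 0, 0, 0], [0, 0, 0, 0, 0, 0], [0, 0, 0, 0, 0, 0]]}' | python3 nudge.py 56 15
```

```text
clock: 2.95
eef_pos: [492.3, 118.3, 172.9]
eef_rot: [3.141, 0.003, -0.003]
wrist_force: [0.4, -0.1, 0.1]
finger_gap: 93.9
finger_force: 0.0
clock: 3.45
eef_pos: [493.4, 120.0, 176.4]
eef_rot: [3.141, -0.002, -0.0]
wrist_force: [-0.2, -2.6, 5.0]
finger_gap: 63.2
finger_force: 15.0
```

In the tool's units: -10 mm is -1.

```bash
echo '{"moves": [[0, 0, 0, 0, 0, 0], [0, 0, 0, 0, 0, 0], [0, 0, -1, 0, 0, 0]]}' | python3 nudge.py ; echo '{"moves": [[0, 0, -1.5, 0, 0, 0], [0, 0, -3, 0, 0, 0], [0, 0, -5, 0, 0, 0], [0, 0, -7, 0, 0, 0], [0, 0, -7, 0, 0, 0]]}' | python3 nudge.py
```

```text
clock: 3.75
eef_pos: [492.5, 120.2, 185.0]
eef_rot: [3.141, 0.002, -0.0]
wrist_force: [-0.8, -0.3, -0.6]
finger_gap: 62.7
finger_force: 15.0
clock: 4.25
eef_pos: [493.7, 120.6, 258.2]
eef_rot: [-3.141, -0.004, 0.0]
wrist_force: [0.1, -0.0, -1.0]
finger_gap: 63.3
finger_force: 15.0
```

In the tool's units: -26 mm is -2.6, -15 mm is -1.5.

```bash
echo '{"moves": [[-0.5, 2, 0, 0, 0, 0], [-1, 6, 0, 0, 0, 0], [-1.5, 10, 0, 0, 0, 0], [-2, 14, 0, 0, 0, 0], [-2.6, 18, 0, 0, 0, 0]]}' | python3 nudge.py ; echo '{"moves": [[0, 4, 0, 0, 0, 0], [0, 8, 0, 0, 0, 0], [0, 11.5, 0, 0, 0, 0], [0, 13.4, 0, 0, 0, 0], [0, 13.4, 0, 0, 0, 0]]}' | python3 nudge.py; echo '{"moves": [[0, 0, 0, 0, 0, 0], [0, 0, 0, 0, 0, 0]]}' | python3 nudge.py
python3 - <<'E'
from h import *
for n in ('scene','side'):
    s,im,d=snap(n); save(n+'3.png',im); P=cloud(n,s,d)
    e=s['eef_pos']; g=(np.hypot(P[...,0]-e[0],P[...,1]-e[1])<45)&(P[...,2]>190)&(P[...,2]<300)
    v,u=np.nonzero(g); print(n,e.round(1),len(u),u.min(),u.max(),v.min(),v.max())
    for z in range(196,300,8):
        q=P[g&(abs(P[...,2]-z)<4)]
        if len(q)>3: print(z,len(q),q[:,0].min().round(),q[:,0].max().round(),q[:,1].min().round(),q[:,1].max().round())
    cv2.imwrite('pics/%s3c.png'%n,cv2.resize(im[v.min()-25:v.max()+60,u.min()-40:u.max()+40,::-1],None,fx=3.5,fy=3.5,interpolation=2))
a=cv2.imread('pics/scene3c.png');b=cv2.imread('pics/side3c.png');H=max(len(a),len(b))
f=lambda i:cv2.copyMakeBorder(i,0,H-len(i),0,0,0)
c=np.hstack([f(a),f(b)]);k=min(1,800/c.shape[1],600/H); cv2.imwrite('pics/c3.png',cv2.resize(c,None,fx=k,fy=k))
E
```

```text
clock: 4.75
eef_pos: [466.3, -61.0, 254.6]
eef_rot: [-3.141, 0.001, 0.0]
wrist_force: [0.4, 0.1, -1.6]
finger_gap: 63.3
finger_force: 15.0
clock: 5.25
eef_pos: [466.4, -195.4, 254.3]
eef_rot: [-3.141, 0.001, -0.003]
wrist_force: [-0.3, 0.6, -0.9]
finger_gap: 63.0
finger_force: 15.0
clock: 5.45
eef_pos: [467.0, -192.7, 255.2]
eef_rot: [-3.141, 0.0, 0.001]
wrist_force: [-0.1, 0.9, -1.3]
finger_gap: 63.3
finger_force: 15.0
scene [ 467.  -192.7  255.2] 861 319 343 168 217
196 36 446.0 473.0 -195.0 -175.0
204 38 444.0 478.0 -193.0 -174.0
212 42 443.0 476.0 -198.0 -173.0
220 44 442.0 479.0 -192.0 -170.0
228 46 436.0 486.0 -199.0 -166.0
236 69 437.0 486.0 -208.0 -164.0
244 50 437.0 481.0 -196.0 -167.0
252 38 434.0 471.0 -194.0 -156.0
260 88 433.0 485.0 -224.0 -151.0
268 124 432.0 485.0 -225.0 -148.0
276 124 433.0 494.0 -234.0 -148.0
284 79 433.0 486.0 -235.0 -148.0
292 54 454.0 474.0 -232.0 -148.0
side [ 467.  -192.7  255.3] 617 324 346 178 222
196 30 451.0 483.0 -188.0 -168.0
204 35 448.0 483.0 -187.0 -169.0
212 32 448.0 483.0 -186.0 -169.0
220 40 445.0 485.0 -187.0 -164.0
228 54 440.0 491.0 -196.0 -159.0
236 51 440.0 488.0 -192.0 -164.0
244 43 443.0 491.0 -181.0 -160.0
252 39 440.0 491.0 -184.0 -157.0
260 55 438.0 493.0 -216.0 -148.0
268 80 438.0 493.0 -222.0 -148.0
276 90 438.0 495.0 -223.0 -148.0
284 31 437.0 493.0 -231.0 -148.0
292 21 458.0 475.0 -230.0 -148.0
```

View pics/c3.png

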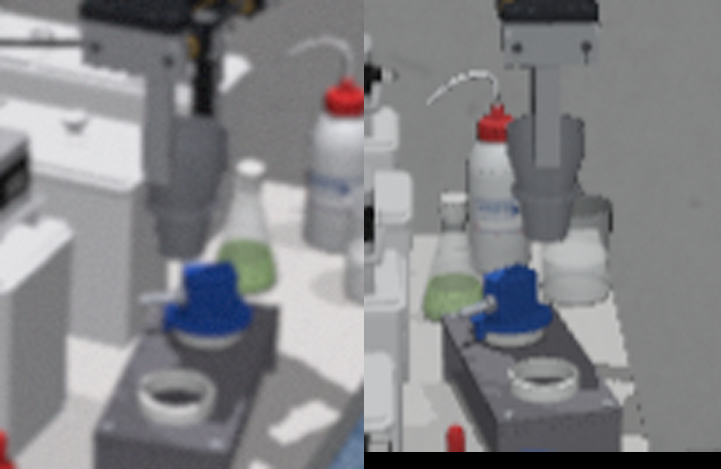

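The funnel hangs upright over the free socket, with the stopper and flask clear. I go down.

In the tool's units: 1 mm is 0.1, 135 mm is 13.5.

```bash
echo '{"moves": [[0.1, 0, 4, 0, 0, 0], [0.1, 0, 8, 0, 0, 0], [0.1, 0, 11, 0, 0, 0], [0.1, 0, 12.5, 0, 0, 0], [0.1, 0, 13.5, 0, 0, 0]]}' | python3 nudge.py ; echo '{"moves": [[0, 0, 0.5, 0, 0, 0], [0, 0, 1, 0, 0, 0], [0, 0, 1.4, 0, 0, 0], [0, 0, 1.6, 0, 0, 0], [0, 0, 1.6, 0, 0, 0]]}' | python3 nudge.py
```

```text
clock: 6.05
eef_pos: [467.7, -192.9, 119.3]
eef_rot: [-3.141, 0.001, 0.001]
wrist_force: [0.4, -0.1, -0.7]
finger_gap: 62.9
finger_force: 15.0
clock: 6.55
eef_pos: [468.0, -193.7, 104.5]
eef_rot: [3.142, -0.0, -0.0]
wrist_force: [-0.6, -0.1, -1.3]
finger_gap: 63.0
finger_force: 15.0
```

```bash
echo '{"moves": [[0, 0, 0.1, 0, 0, 0], [0, 0, 0.2, 0, 0, 0], [0, 0, 0.25, 0, 0, 0], [0, 0, 0.3, 0, 0, 0], [0, 0, 0.3, 0, 0, 0]]}' | python3 nudge.py
```

```text
clock: 7.05
eef_pos: [468.0, -193.8, 101.5]
eef_rot: [3.141, -0.0, -0.0]
wrist_force: [0.1, -1.3, -0.6]
finger_gap: 62.7
finger_force: 15.0
```

Now let go and rise.

In the tool's units: 0.5 mm is 0.05.

```bash
echo '{"moves": [[0, 0, 0.05, 0, 0, 0], [0, 0, 0.05, 0, 0, 0], [0, 0, 0.05, 0, 0, 0], [0, 0, 0.05, 0, 0, 0], [0, 0, 0.05, 0, 0, 0]]}' | python3 nudge.py 94; echo '{"moves": [[0, 0, -1.5, 0, 0, 0], [0, 0, -4.5, 0, 0, 0], [0, 0, -9, 0, 0, 0], [0, 0, -14, 0, 0, 0], [0, 0, -18.5, 0, 0, 0]]}' | python3 nudge.py; echo '{"moves": [[0, -3, 0, 0, 0, 0], [0, -7, 0, 0, 0, 0], [0, -7, 0, 0, 0, 0], [0, -7, 0, 0, 0, 0]]}' | python3 nudge.py
python3 - <<'E'
from h import *
s,im,d=snap('wrist'); save('w4.png',im); np.savez('w4.npz',im=im,d=d,pos=s['eef_pos'],rot=s['eef_rot'])
P=cloud('wrist',s,d); g=(np.hypot(P[...,0]-468,P[...,1]+194)<45)&(P[...,2]>121)&(P[...,2]<140)
print(P[g][:,2].max()); v,u=np.nonzero(g); h=cv2.convexHull(np.c_[u,v].astype(np.int32))[:,0]; print('funnel rim',fitc(onplane('wrist',s,h,129.)),np.percentile(P[g][:,2],[50,90,98]))
print(s['eef_pos'])
E
```

```text
clock: 7.55
eef_pos: [467.9, -193.7, 101.0]
eef_rot: [-3.142, -0.0, -0.0]
wrist_force: [0.1, 0.4, 0.8]
finger_gap: 93.5
finger_force: 0.0
clock: 8.05
eef_pos: [467.7, -193.6, 288.4]
eef_rot: [3.141, -0.001, -0.0]
wrist_force: [-1.5, -1.1, -0.1]
finger_gap: 94.1
finger_force: 0.0
clock: 8.45
eef_pos: [468.0, -123.4, 286.1]
eef_rot: [3.141, -0.0, 0.001]
wrist_force: [-1.0, -0.4, 0.1]
finger_gap: 93.9
finger_force: 0.0
130.16639944085586
funnel rim (array([ 467.8, -193.2]), np.float64(30.2)) [127.56269579 129.20973733 129.87268274]
[ 468.00518425 -123.36022499  286.12478713]
```

View pics/w4.png

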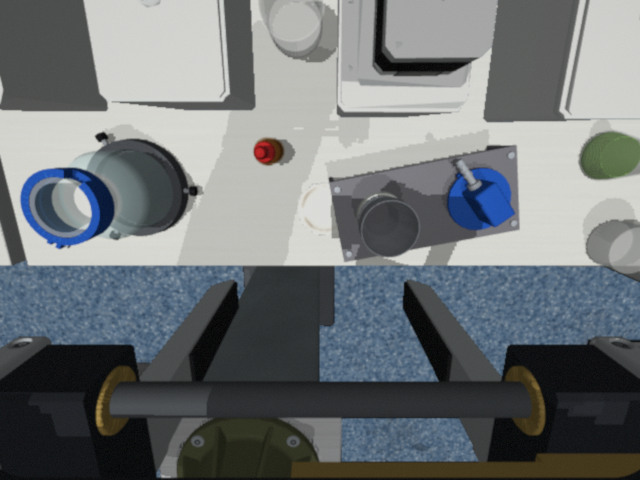

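The funnel is seated: rim at z 129, centre (467.8,-193.2). The open collar shows at (68,205), with its ears near (60,243). I go over the jar to find the notch.

```bash
echo '{"moves": [[1, -4.5, 0, 0, 0, 0], [2, -9, 0, 0, 0, 0], [3, -14, 0, 0, 0, 0], [4, -19, 0, 0, 0, 0], [4.2, -24, 0, 0, 0, 0]]}' | python3 nudge.py; echo '{"moves": [[0, 0, 0, 0, 0, 0], [0, 0, 0, 0, 0, 0], [0, 0, 0, 0, 0, 0]]}' | python3 nudge.py
python3 - <<'E'
from h import *
s,im,d=snap('wrist'); save('w5.png',im); np.savez('w5.npz',im=im,d=d,pos=s['eef_pos'],rot=s['eef_rot'])
P=cloud('wrist',s,d); hsv=cv2.cvtColor(im,cv2.COLOR_RGB2HSV)
b=cv2.inRange(hsv,(105,110,30),(130,255,255)); g=(b>0)&(np.hypot(P[...,0]-493,P[...,1]-119)<60)&(P[...,2]>120)
print(np.percentile(P[g][:,2],[5,50,95])); t=g&(P[...,2]>146)
v,u=np.nonzero(t); q=onplane('wrist',s,np.c_[u,v],150.)[:,:2]
cs=np.vstack([c[:,0] for c in cv2.findContours(t.astype(np.uint8),0,1)[0]]); h=cv2.convexHull(cs)[:,0]; print(fitc(onplane('wrist',s,h,150.)))
c=fitc(onplane('wrist',s,h,150.))[0]; r=np.hypot(*(q-c).T); a=np.degrees(np.arctan2(q[:,1]-c[1],q[:,0]-c[0]))
H=np.histogram(a[(r>29)&(r<35.5)],72,(-180,180))[0]; print(dict(zip(range(-180,180,5),H.tolist())))
x0,y0=cs.min(0)-25; x1,y1=cs.max(0)+25
cv2.imwrite('pics/w5c.png',cv2.resize(im[y0:y1,x0:x1,::-1],(600,int(600*(y1-y0)/(x1-x0)))[:2],interpolation=2)[:600]); print(x0,y0,x1,y1)
E
```

```text
clock: 9.0
eef_pos: [510.6, 115.2, 285.5]
eef_rot: [3.141, 0.0, -0.002]
wrist_force: [0.3, 0.7, -0.4]
finger_gap: 94.0
finger_force: 0.0
clock: 9.3
eef_pos: [510.2, 112.8, 285.8]
eef_rot: [3.141, 0.0, -0.002]
wrist_force: [1.2, -0.8, -0.3]
finger_gap: 93.8
finger_force: 0.0
[137.02751135 149.51217221 150.81170704]
(array([369.3, 119.8]), np.float64(143.8))
{-180: 0, -175: 0, -170: 0, -165: 0, -160: 0, -155: 0, -150: 0, -145: 0, -140: 0, -135: 0, -130: 0, -125: 0, -120: 0, -115: 0, -110: 0, -105: 0, -100: 0, -95: 0, -90: 0, -85: 0, -80: 0, -75: 0, -70: 0, -65: 0, -60: 0, -55: 0, -50: 0, -45: 0, -40: 0, -35: 0, -30: 0, -25: 0, -20: 0, -15: 0, -10: 0, -5: 0, 0: 0, 5: 0, 10: 0, 15: 0, 20: 0, 25: 0, 30: 0, 35: 0, 40: 0, 45: 0, 50: 0, 55: 0, 60: 0, 65: 0, 70: 0, 75: 0, 80: 0, 85: 0, 90: 0, 95: 0, 100: 0, 105: 0, 110: 0, 115: 0, 120: 0, 125: 0, 130: 0, 135: 0, 140: 0, 145: 0, 150: 0, 155: 0, 160: 0, 165: 0, 170: 0, 175: 0}
187 189 444 502
```

View pics/w5c.png

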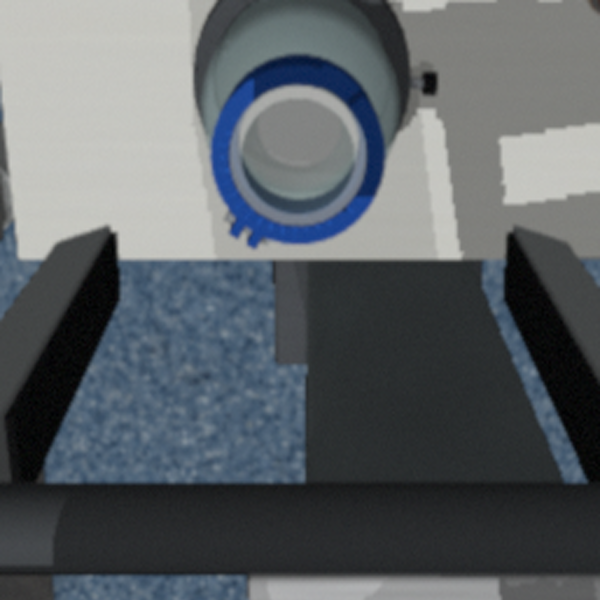

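The ears show at lower left (245,230) of the crop, so the notch is at the upper right, near the dark mark at (360,98). I measure the notch from depth, with pixels from one component only.

```bash
cat > col.py <<'E'
from h import *
import sys
s,im,d=load(sys.argv[1]); P=cloud('wrist',s,d); hsv=cv2.cvtColor(im,cv2.COLOR_RGB2HSV); c=np.array([493.4,119])
b=cv2.inRange(hsv,(105,130,30),(130,255,255))
k,l,st,ce=cv2.connectedComponentsWithStats(b); uc,vc=[int(x) for x in sys.argv[2:4]]
i=1+min(range(k-1),key=lambda j:(0 if st[j+1,4]>300 else 1e4)+np.hypot(*(ce[j+1]-(uc,vc)))); m=(l==i); print(st[i],ce[i])
t=m&(P[...,2]>147)&(P[...,2]<154); v,u=np.nonzero(t); h=cv2.convexHull(np.c_[u,v].astype(np.int32))[:,0]; q=onplane('wrist',s,h,150.)
for _ in range(3):
    C,r=fitc(q); q=q[abs(np.hypot(*(q[:,:2]-C).T)-r)<2]
print('collar',C,r,len(q),'z',np.median(P[t][:,2]))
v,u=np.mgrid[:480,:640]; Q=onplane('wrist',s,np.c_[u.ravel(),v.ravel()],150.)[:,:2]-C
rr=np.hypot(*Q.T).reshape(480,640); aa=np.degrees(np.arctan2(Q[:,1],Q[:,0])).reshape(480,640)
for a in range(-180,180,5):
    g=(rr>30)&(rr<35)&(aa>=a)&(aa<a+5)
    if g.any(): print(a,g.sum(),P[g][:,2].mean().round(1),hsv[g][:,0].mean().round(),hsv[g][:,1].mean().round(),hsv[g][:,2].mean().round(),end=' | ')
# ears: blue beyond the rim
o=m&(np.hypot(P[...,0]-C[0],P[...,1]-C[1])>38.5)&(np.hypot(P[...,0]-C[0],P[...,1]-C[1])<55); p=P[o]; print('\nears',len(p),p.mean(0).round(1),np.degrees(np.arctan2(p[:,1].mean()-C[1],p[:,0].mean()-C[0])),np.percentile(p[:,2],[5,50,95]))
E
python3 col.py w5.npz 315 253
```

```text
[ 278  211   73   76 1650] [313.43272727 246.95636364]
collar [492.6 119. ] 35.7 35 z 149.7451914951601
-180 15 149.9 110.0 204.0 145.0 | -175 11 149.7 110.0 205.0 146.0 | -170 14 149.7 110.0 204.0 145.0 | -165 13 150.0 110.0 204.0 147.0 | -160 15 149.9 110.0 202.0 145.0 | -155 12 150.0 110.0 206.0 147.0 | -150 14 149.8 110.0 204.0 144.0 | -145 14 149.9 110.0 203.0 143.0 | -140 13 150.1 110.0 205.0 146.0 | -135 15 149.7 110.0 203.0 146.0 | -130 14 149.8 110.0 206.0 144.0 | -125 15 149.8 110.0 205.0 129.0 | -120 13 149.6 110.0 206.0 91.0 | -115 14 149.8 110.0 209.0 87.0 | -110 14 150.0 110.0 209.0 86.0 | -105 14 149.6 109.0 208.0 86.0 | -100 14 149.7 110.0 204.0 87.0 | -95 15 149.6 110.0 202.0 87.0 | -90 15 149.7 109.0 208.0 86.0 | -85 13 149.9 110.0 207.0 86.0 | -80 15 149.7 109.0 210.0 87.0 | -75 15 149.9 110.0 204.0 87.0 | -70 15 149.5 110.0 208.0 86.0 | -65 14 149.4 110.0 205.0 86.0 | -60 15 149.8 109.0 209.0 86.0 | -55 17 149.7 110.0 209.0 86.0 | -50 15 147.1 110.0 210.0 70.0 | -45 14 138.4 110.0 210.0 79.0 | -40 17 137.5 109.0 212.0 87.0 | -35 14 138.1 110.0 210.0 87.0 | -30 17 
[... 732 characters left out ...]
110.0 198.0 147.0 | 90 17 149.8 110.0 197.0 149.0 | 95 14 149.8 110.0 201.0 147.0 | 100 14 149.6 110.0 201.0 149.0 | 105 14 149.9 110.0 203.0 147.0 | 110 15 149.6 110.0 203.0 147.0 | 115 13 149.9 110.0 202.0 148.0 | 120 14 149.7 110.0 202.0 147.0 | 125 14 149.8 110.0 202.0 148.0 | 130 13 149.6 110.0 204.0 146.0 | 135 15 149.8 110.0 203.0 148.0 | 140 14 149.7 110.0 205.0 145.0 | 145 14 149.7 110.0 204.0 150.0 | 150 14 149.9 110.0 204.0 146.0 | 155 14 149.9 110.0 202.0 151.0 | 160 14 149.9 110.0 204.0 145.0 | 165 13 173.8 110.0 203.0 150.0 | 170 14 149.6 110.0 204.0 145.0 | 175 15 149.6 110.0 204.0 149.0 | 
ears 56 [455.7 142.3 136.8] 147.70177363998238 [133.11391168 137.24046159 138.23144601]
```

Notch floor (z 138) lies from about −48° to −18°, centre −33°. The ears at 147.7° agree (opposite = −32.3°). Neck (493,119), z 150. Now to the stopper, tool yaw 0.668.

```bash
echo '{"moves": [[-0.5, 4, 0, 0, 0, -2], [-1, 8.8, 0, 0, 0, -4], [-1, 13.5, 0, 0, 0, -6], [-1.5, 18.2, 0, 0, 0, -8], [-2, 23, 0, 0, 0, -10]]}' | python3 nudge.py 60
python3 - <<'E'
from h import *
s=manip.read_state(); D=np.array([490,-302,285])-s['eef_pos']; M=R.from_euler('xyz',s['eef_rot']); print(M.inv().apply(D),s['eef_rot'],s['eef_pos'])
E
```

```text
clock: 9.85
eef_pos: [488.9, -118.9, 286.2]
eef_rot: [3.141, -0.0, 0.502]
wrist_force: [1.2, -0.9, -0.1]
finger_gap: 60.2
finger_force: 0.0
[-87.09014973 161.05564724   1.25856071] [ 3.14113889e+00 -3.24775342e-04  5.01845339e-01] [ 488.87613114 -118.90859289  286.21376404]
```

In the tool's units: 161 mm is 16.1, 122 mm is 12.2, -0.166 rad is -3.32.

```bash
echo '{"moves": [[-2, 3.8, 0, 0, 0, -1.6], [-4.3, 8, 0, 0, 0, -3.32], [-6.6, 12.2, 0, 0, 0, -3.32], [-8.7, 16.1, 0.1, 0, 0, -3.32], [-8.7, 16.1, 0.1, 0, 0, -3.32]]}' | python3 nudge.py; echo '{"moves": [[0, 0, 0, 0, 0, 0], [0, 0, 0, 0, 0, 0], [0, 0, 0, 0, 0, 0]]}' | python3 nudge.py
python3 - <<'E'
from h import *
s,im,d=snap('wrist'); save('w6.png',im); np.savez('w6.npz',im=im,d=d,pos=s['eef_pos'],rot=s['eef_rot'])
rack('w6.npz'); print(s['eef_pos'],s['eef_rot'])
E
python3 col.py w5.npz 315 253 >/dev/null
```

```text
clock: 10.35
eef_pos: [488.7, -304.3, 284.0]
eef_rot: [-3.141, 0.001, 0.659]
wrist_force: [0.4, 1.0, -0.5]
finger_gap: 59.8
finger_force: 0.0
clock: 10.65
eef_pos: [490.7, -298.0, 285.4]
eef_rot: [3.141, -0.0, 0.667]
wrist_force: [-0.1, 1.2, 0.6]
finger_gap: 59.6
finger_force: 0.0
stopper z levels [ 79.7  80.6  81.5 117.2 118.6 119.4]
outline fit z81 (array([ 487.9, -303.3]), np.float64(32.7))
  trimmed (array([ 489.3, -302.2]), np.float64(34.4)) 127
block top [ 491.3 -300.6] 117.6
rect ((493.7997131347656, -302.4867248535156), (45.654361724853516, 49.617889404296875), 75.25552368164062)
barb 211 [ 522.8 -275.9   98.1] yaw 0.6656639802326451
[ 490.67034218 -298.04469736  285.40979552] [ 3.14095510e+00 -2.38454319e-04  6.66529386e-01]
```

In the tool's units: 3 mm is 0.3, 150 mm is 15.

```bash
echo '{"moves": [[-0.25, 0.3, 4, 0, 0, 0], [-0.25, 0.3, 8, 0, 0, 0], [-0.25, 0.3, 11.5, 0, 0, 0], [-0.25, 0.3, 14, 0, 0, 0], [-0.25, 0.3, 15, 0, 0, 0]]}' | python3 nudge.py; echo '{"moves": [[0, 0, 0, 0, 0, 0], [0, 0, 0, 0, 0, 0], [0, 0, 0, 0, 0, 0]]}' | python3 nudge.py
python3 - <<'E'
from h import *
s=manip.read_state(); D=np.array([490.4,-301.8,85])-s['eef_pos']; M=R.from_euler('xyz',s['eef_rot']); print(M.inv().apply(D),s['eef_rot'],s['eef_pos'])
E
```

```text
clock: 11.2
eef_pos: [490.0, -301.5, 132.8]
eef_rot: [-3.139, 0.001, 0.667]
wrist_force: [-0.8, -0.0, 0.2]
finger_gap: 59.8
finger_force: 0.0
clock: 11.5
eef_pos: [491.2, -302.9, 136.6]
eef_rot: [3.139, -0.001, 0.666]
wrist_force: [-0.3, 0.2, 0.1]
finger_gap: 60.4
finger_force: 0.0
[ 2.44434794e-02 -1.43893552e+00  5.15873144e+01] [ 3.13920299e+00 -7.67725033e-04  6.65968661e-01] [ 491.16247508 -302.87409618  136.59057167]
```

```bash
echo '{"moves": [[0, -0.1, 2, 0, 0, 0], [0, -0.1, 3.5, 0, 0, 0], [0, -0.1, 4.5, 0, 0, 0], [0, -0.1, 5, 0, 0, 0], [0, -0.1, 5, 0, 0, 0]]}' | python3 nudge.py; echo '{"moves": [[0, 0, 0, 0, 0, 0], [0, 0, 0, 0, 0, 0], [0, 0, 0, 0, 0, 0], [0, 0, 0, 0, 0, 0], [0, 0, 0, 0, 0, 0]]}' | python3 nudge.py 20 30;  echo '{"moves": [[0, 0, 0, 0, 0, 0], [0, 0, 0, 0, 0, 0], [0, 0, 0, 0, 0, 0]]}' | python3 nudge.py
```

```text
clock: 12.0
eef_pos: [490.0, -301.9, 85.0]
eef_rot: [-3.142, 0.0, 0.666]
wrist_force: [-0.2, -0.2, 0.7]
finger_gap: 60.2
finger_force: 0.0
clock: 12.5
eef_pos: [490.0, -301.9, 85.1]
eef_rot: [3.141, -0.0, 0.666]
wrist_force: [-0.4, -0.5, 2.0]
finger_gap: 25.9
finger_force: 30.0
clock: 12.8
eef_pos: [490.0, -301.9, 85.1]
eef_rot: [3.141, -0.0, 0.666]
wrist_force: [0.4, 0.1, 3.0]
finger_gap: 26.0
finger_force: 30.0
```

```bash
echo '{"moves": [[0, 0, -1.5, 0, 0, 0], [0, 0, -4.5, 0, 0, 0], [0, 0, -8.5, 0, 0, 0], [0, 0, -13, 0, 0, 0], [0, 0, -16, 0, 0, 0]]}' | python3 nudge.py
python3 - <<'E'
from h import *
s=manip.read_state(); M=R.from_euler('xyz',s['eef_rot']); print(s['eef_rot'])
for f in (.25,.5,.75,1): print(M.inv().apply(f*(np.array([493,119,245])-s['eef_pos'])).round(1))
E
```

```text
clock: 13.3
eef_pos: [490.1, -301.9, 249.1]
eef_rot: [3.139, -0.001, 0.666]
wrist_force: [0.2, -0.1, -2.5]
finger_gap: 25.7
finger_force: 30.0
[ 3.13855034e+00 -9.48155910e-04  6.65816205e-01]
[ 65.6 -82.3   0.8]
[ 131.1 -164.6    1.7]
[ 196.7 -246.9    2.5]
[ 262.3 -329.2    3.4]
```

```bash
echo '{"moves": [[2, -2.5, 0, 0, 0, 2], [4.7, -5.9, 0, 0, 0, 4.4], [7.5, -9.4, 0, 0, 0, 7], [10.3, -13, 0, 0, 0, 9.6], [13.1, -16.5, 0, 0, 0, 12.4]]}' | python3 nudge.py
python3 - <<'E'
from h import *
s=manip.read_state(); M=R.from_euler('xyz',s['eef_rot']); print(s['eef_rot'],-.572-s['eef_rot'][2])
print(M.inv().apply((np.array([493,119,245])-s['eef_pos'])).round(1))
E
```

```text
clock: 13.8
eef_pos: [490.5, -90.4, 245.9]
eef_rot: [3.141, -0.0, 0.044]
wrist_force: [0.2, -0.3, -1.9]
finger_gap: 25.9
finger_force: 30.0
[ 3.14148645e+00 -4.98165004e-04  4.36000775e-02] -0.6156000774947189
[  11.6 -209.1    0.8]
```

Units first: shifts go in cm and turns go in units of 0.05 rad. So -209 mm is -20.9, -175 mm is -17.5, 0.616 rad is 12.32.

```bash
echo '{"moves": [[0.2, -4.5, 0, 0, 0, 2.6], [0.5, -9, 0, 0, 0, 5.2], [0.7, -13.5, 0, 0, 0, 7.8], [1, -17.5, 0, 0, 0, 10.2], [1.16, -20.9, 0, 0, 0, 12.32]]}' | python3 nudge.py;echo '{"moves": [[0, 0, 0, 0, 0, 0], [0, 0, 0, 0, 0, 0], [0, 0, 0, 0, 0, 0], [0, 0, 0, 0, 0, 0]]}' | python3 nudge.py
python3 - <<'E'
from h import *
s=manip.read_state(); M=R.from_euler('xyz',s['eef_rot']); print(s['eef_rot'],s['eef_pos'],s['joints'])
print(M.inv().apply((np.array([493,119,245])-s['eef_pos'])).round(1))
s,im,d=snap('wrist'); np.savez('w7.npz',im=im,d=d,pos=s['eef_pos'],rot=s['eef_rot']); save('w7.png',im)
s,im,d=snap('scene'); save('scene7.png',im)
a=cv2.imread('pics/w7.png'); b=cv2.resize(cv2.imread('pics/scene7.png')[170:400,150:400],(0,0),fx=1.6,fy=1.6)
c=np.zeros((480,800,3),np.uint8); c[:300,:400]=cv2.resize(a,(400,300)); c[:368,400:]=b; cv2.imwrite('pics/c7.png',c)
E
```

```text
clock: 14.3
eef_pos: [491.9, 119.2, 245.9]
eef_rot: [-3.141, -0.0, -0.571]
wrist_force: [0.2, -1.1, -2.0]
finger_gap: 26.2
finger_force: 30.0
clock: 14.7
eef_pos: [492.4, 116.2, 245.2]
eef_rot: [3.142, -0.0, -0.567]
wrist_force: [-0.2, -0.9, -0.7]
finger_gap: 25.7
finger_force: 30.0
[ 3.14158296e+00 -1.08243280e-04 -5.67349423e-01] [492.41995724 116.15766123 245.16832464] [ 1.59294467e-01  1.71726126e-01  1.58601149e+00 -8.05655207e-05
  1.38378058e+00  2.29745519e+00]
[-1.  -2.7  0.2]
```

View pics/c7.png

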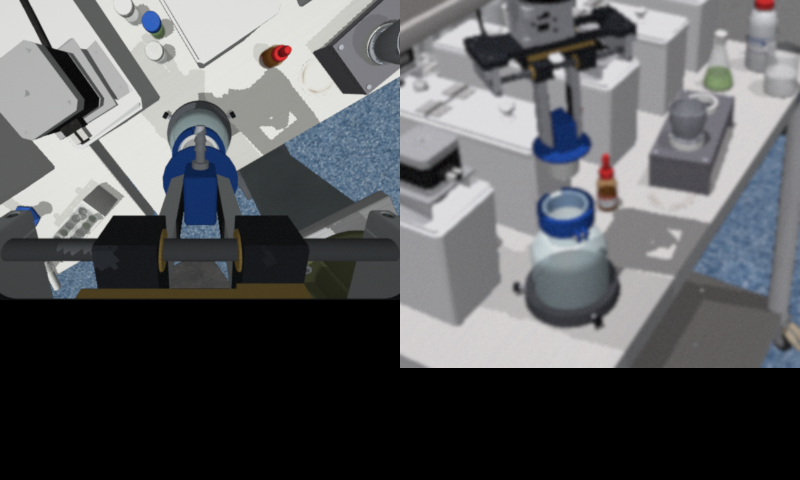

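The stopper hangs upright above the neck with its barb aligned to the notch side, and the funnel stands in the rack. I correct and go down to just above the mouth.

In the tool's units: 10 mm is 1, -1 mm is -0.1.

```bash
echo '{"moves": [[-0.1, -0.25, 1, 0, 0, 0], [-0.1, -0.25, 2.2, 0, 0, 0], [-0.1, -0.25, 3.4, 0, 0, 0], [-0.1, -0.25, 4.2, 0, 0, 0], [-0.1, -0.25, 4.4, 0, 0, 0]]}' | python3 nudge.py;echo '{"moves": [[0, 0, 0, 0, 0, 0], [0, 0, 0, 0, 0, 0], [0, 0, 0, 0, 0, 0]]}' | python3 nudge.py
python3 - <<'E'
from h import *
s=manip.read_state(); M=R.from_euler('xyz',s['eef_rot']); print(s['eef_rot'],s['eef_pos'])
print(M.inv().apply((np.array([493,119,160])-s['eef_pos'])).round(1))
E
```

```text
clock: 15.3
eef_pos: [492.4, 119.7, 199.5]
eef_rot: [3.14, 0.002, -0.567]
wrist_force: [-0.1, -0.4, -2.0]
finger_gap: 25.8
finger_force: 30.0
clock: 15.6
eef_pos: [493.0, 119.8, 201.4]
eef_rot: [-3.141, -0.001, -0.567]
wrist_force: [-0.5, 0.0, -2.1]
finger_gap: 25.5
finger_force: 30.0
[-3.14107352e+00 -5.65451588e-04 -5.66789884e-01] [493.04949948 119.77617991 201.3837867 ]
[ 0.4  0.7 41.4]
```

In the tool's units: 27 mm is 2.7, 23 mm is 2.3, 0.005 rad is 0.1.

```bash
echo '{"moves": [[0.04, 0.06, 0.6, 0, 0, 0.1], [0.04, 0.06, 1.2, 0, 0, 0.1], [0.04, 0.06, 1.8, 0, 0, 0.1], [0.04, 0.06, 2.3, 0, 0, 0.1], [0.04, 0.06, 2.7, 0, 0, 0.1]]}' | python3 nudge.py;echo '{"moves": [[0, 0, 0.15, 0, 0, 0], [0, 0, 0.3, 0, 0, 0], [0, 0, 0.4, 0, 0, 0], [0, 0, 0.4, 0, 0, 0]]}' | python3 nudge.py
```

```text
clock: 16.1
eef_pos: [492.8, 119.0, 173.3]
eef_rot: [3.141, 0.0, -0.572]
wrist_force: [-0.2, -0.4, -3.2]
finger_gap: 26.1
finger_force: 30.0
clock: 16.5
eef_pos: [492.9, 119.0, 170.0]
eef_rot: [-3.142, -0.0, -0.572]
wrist_force: [1.0, -0.3, -2.3]
finger_gap: 25.9
finger_force: 30.0
```

```bash
echo '{"moves": [[0, 0, 0.1, 0, 0, 0], [0, 0, 0.2, 0, 0, 0], [0, 0, 0.3, 0, 0, 0], [0, 0, 0.4, 0, 0, 0], [0, 0, 0.4, 0, 0, 0]]}' | python3 nudge.py;echo '{"moves": [[0, 0, 0.1, 0, 0, 0], [0, 0, 0.2, 0, 0, 0], [0, 0, 0.3, 0, 0, 0], [0, 0, 0.4, 0, 0, 0], [0, 0, 0.4, 0, 0, 0]]}' | python3 nudge.py
```

```text
clock: 17.0
eef_pos: [492.8, 119.0, 165.8]
eef_rot: [3.141, 0.0, -0.572]
wrist_force: [-0.1, 0.7, -2.0]
finger_gap: 25.4
finger_force: 30.0
clock: 17.5
eef_pos: [492.8, 119.0, 161.8]
eef_rot: [3.141, 0.0, -0.572]
wrist_force: [0.2, 0.3, -1.1]
finger_gap: 26.0
finger_force: 30.0
```

The lug is in the notch without contact force. Last 1.5 mm, then release and rise.

In the tool's units: 1.5 mm is 0.15, 1 mm is 0.1.

```bash
echo '{"moves": [[0, 0, 0.05, 0, 0, 0], [0, 0, 0.1, 0, 0, 0], [0, 0, 0.15, 0, 0, 0], [0, 0, 0.15, 0, 0, 0]]}' | python3 nudge.py; echo '{"moves": [[0, 0, 0, 0, 0, 0], [0, 0, 0, 0, 0, 0], [0, 0, 0, 0, 0, 0], [0, 0, 0, 0, 0, 0], [0, 0, 0, 0, 0, 0]]}' | python3 nudge.py 60; echo '{"moves": [[0, 0, -1, 0, 0, 0], [0, 0, -3, 0, 0, 0], [0, 0, -6, 0, 0, 0], [0, 0, -9, 0, 0, 0], [0, 0, -12, 0, 0, 0]]}' | python3 nudge.py;echo '{"moves": [[0, 0, 0, 0, 0, 0], [0, 0, 0, 0, 0, 0], [0, 0, 0, 0, 0, 0]]}' | python3 nudge.py
python3 - <<'E'
from h import *
s,im,d=snap('wrist'); save('w8.png',im); P=cloud('wrist',s,d); hsv=cv2.cvtColor(im,cv2.COLOR_RGB2HSV)
b=cv2.inRange(hsv,(105,110,30),(130,255,255)); g=(b>0)&(np.hypot(P[...,0]-493,P[...,1]-119)<50)
f=g&(P[...,2]>146)&(P[...,2]<165); p=P[f]; print('flange z',np.percentile(p[:,2],[5,50,95]).round(1)); A=np.c_[p[:,:2]-[493,119],np.ones(len(p))]
i=abs(p[:,2]-np.median(p[:,2]))<3; print('plane',np.linalg.lstsq(A[i],p[i,2],rcond=None)[0].round(3))
t=g&(P[...,2]>186); print('block',P[t].mean(0).round(1),np.median(P[t][:,2]))
v,u=np.nonzero(f); h=cv2.convexHull(np.c_[u,v].astype(np.int32))[:,0]; q=onplane('wrist',s,h,156.)
for _ in range(3): C,r=fitc(q); q=q[abs(np.hypot(*(q[:,:2]-C).T)-r)<2]
print('flange',C,r)
s,im,d=snap('scene'); save('scene8.png',im)
a=cv2.imread('pics/w8.png'); b=cv2.resize(cv2.imread('pics/scene8.png')[170:400,150:400],(0,0),fx=1.6,fy=1.6)
c=np.zeros((368,800,3),np.uint8); c[:,:400]=cv2.resize(a[120:340,200:440],(400,368)); c[:368,400:]=b; cv2.imwrite('pics/c8.png',c)
E
```

```text
clock: 17.9
eef_pos: [492.9, 119.0, 160.4]
eef_rot: [3.142, 0.0, -0.572]
wrist_force: [0.1, 0.2, -2.1]
finger_gap: 25.7
finger_force: 30.0
clock: 18.4
eef_pos: [492.9, 119.0, 160.5]
eef_rot: [-3.142, -0.0, -0.572]
wrist_force: [-0.3, 0.1, -0.3]
finger_gap: 59.1
finger_force: 0.0
clock: 18.9
eef_pos: [492.7, 119.0, 282.6]
eef_rot: [-3.141, -0.001, -0.572]
wrist_force: [0.1, 0.1, 0.3]
finger_gap: 60.0
finger_force: 0.0
clock: 19.2
eef_pos: [492.5, 119.0, 279.6]
eef_rot: [3.141, 0.001, -0.572]
wrist_force: [0.6, 1.0, 0.2]
finger_gap: 59.7
finger_force: 0.0
flange z [152.4 155.8 157. ]
plane [-2.00000e-03  1.00000e-03  1.55801e+02]
block [493.4 118.2 192.5] 192.63984580258494
flange [493.3 118.3] 35.6
```

View pics/c8.png

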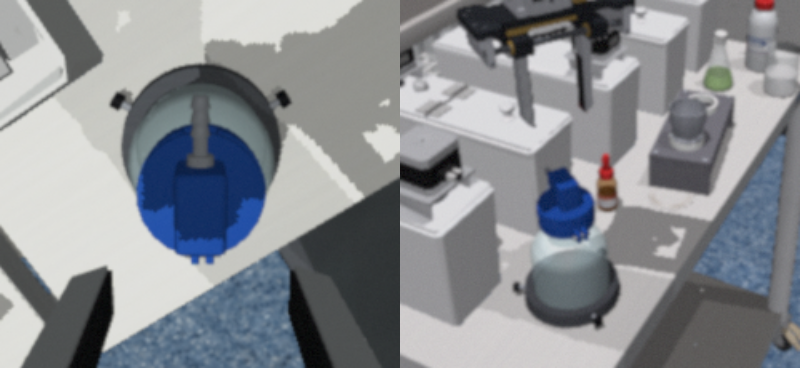

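The stopper is seated: flange top at 155.8 mm (flush) and level, centred on the neck. The ears lie exactly opposite the barb, and the funnel stands in the rack.

```bash
python3 -c "
from cell import manip
print(manip.sign_off())"
```

```text
the job is handed in; nothing more can be done
None
```

The funnel stands upright in the rack's free socket and the jar is closed, with the stopper's lug in the notch and its flange flush and level; both are let go, and I handed the job in at about 19 s (no verdict was returned).

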